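Load the sample tray, dock it and start the chromatograph run

TASK

Take the old wide jar out of the grey tray and stand it on the round blue mat, and stand every medium sample jar (the white-capped amber ones 40 mm across) upright in the tray, leaving the narrower and wider jars on the bench where they are; only then push the loaded tray along the bench until it sits squarely inside the yellow outline. Then, on the white control box, press the blue, yellow, white and green keys right down one at a time in that order, letting each come up again; never press the red stop key, and do not disturb the bottle or the wrench.

Things in the scene. Friction and masses are not known exactly. Their poses are not given: they have to be found in the camera images.
- jar1: Medium screw-top sample jar, a plain upright cylinder 40 mm across and 42 mm high, amber glass below and a white cap on top; origin at the centre of its underside, z up. This is the size to load. Only 2 to 4 of jar1..jar4 are there in a given run (an absent one reads None). 55 to 110 g.
- jar2: Medium screw-top sample jar, a plain upright cylinder 40 mm across and 42 mm high, amber glass below and a white cap on top; origin at the centre of its underside, z up. This is the size to load. Only 2 to 4 of jar1..jar4 are there in a given run (an absent one reads None). 55 to 110 g.
- jar3: Medium screw-top sample jar, a plain upright cylinder 40 mm across and 42 mm high, amber glass below and a white cap on top; origin at the centre of its underside, z up. This is the size to load. Only 2 to 4 of jar1..jar4 are there in a given run (an absent one reads None). 55 to 110 g.
- jar4: Medium screw-top sample jar, a plain upright cylinder 40 mm across and 42 mm high, amber glass below and a white cap on top; origin at the centre of its underside, z up. This is the size to load. Only 2 to 4 of jar1..jar4 are there in a given run (an absent one reads None). 55 to 110 g.
- small1: Narrow screw-top sample jar, a plain upright cylinder 30 mm across and 42 mm high, amber glass below and a white cap on top; origin at the centre of its underside, z up. Wrong size: stays where it is.
- small2: Narrow screw-top sample jar, a plain upright cylinder 30 mm across and 42 mm high, amber glass below and a white cap on top; origin at the centre of its underside, z up. Wrong size: stays where it is.
- large1: Wide screw-top sample jar, a plain upright cylinder 50 mm across and 42 mm high, amber glass below and a white cap on top; origin at the centre of its underside, z up. Wrong size: stays where it is.
- large2: Wide screw-top sample jar, a plain upright cylinder 50 mm across and 42 mm high, amber glass below and a white cap on top; origin at the centre of its underside, z up. Left in the tray from the last run: at the start it stands on the tray's floor; it belongs on the blue mat. About 120 g.
- mat: Thin round blue mat painted flat on the bench, 120 mm across, no height; origin at its centre.
- tray: Loose grey open sample tray, 130 mm (its x) by 160 mm (its y) outside, walls 5 mm thick and 20 mm high over all, floor 5 mm thick (so a loaded jar's underside is 5 mm above the bench); origin at the centre of its underside, z up. 0.3 to 0.55 kg empty, slides on the bench with about 2 to 5 N when loaded. Room for four medium jars in two rows of two.
- dock: Flat yellow outline painted on the bench, 160 mm (its x) by 190 mm (its y) inside, line 8 mm wide, no height; origin at its centre, x and y along its sides. The tray belongs inside it, the tray's long side along the outline's long side.
- panel: Fixed white control box, 100 mm (its x) by 280 mm (its y), 30 mm high; origin at the centre of its underside. Five round spring keys stand in a row along its y, 50 mm apart, in an order of colours that changes from run to run.
- blue_top (a point): Centre of the top face of the blue key, a round cap 28 mm across in a black housing; it is pressed straight down. 
- blue (a joint): Travel of the blue key in m: 0 up, 0.006 right down; its spring takes 4 N at the bottom and brings it back up. It counts as pressed beyond 0.004 with every other key up.
- yellow_top (a point): Centre of the top face of the yellow key, a round cap 28 mm across in a black housing; it is pressed straight down. 
- yellow (a joint): Travel of the yellow key in m: 0 up, 0.006 right down; its spring takes 4 N at the bottom and brings it back up. It counts as pressed beyond 0.004 with every other key up.
- white_top (a point): Centre of the top face of the white key, a round cap 28 mm across in a black housing; it is pressed straight down. 
- white (a joint): Travel of the white key in m: 0 up, 0.006 right down; its spring takes 4 N at the bottom and brings it back up. It counts as pressed beyond 0.004 with every other key up.
- green_top (a point): Centre of the top face of the green key, a round cap 28 mm across in a black housing; it is pressed straight down. 
- green (a joint): Travel of the green key in m: 0 up, 0.006 right down; its spring takes 4 N at the bottom and brings it back up. It counts as pressed beyond 0.004 with every other key up.
- red_top (a point): Centre of the top face of the red key, a round cap 28 mm across in a black housing; it is pressed straight down. This is the stop key: not to be pressed.
- red (a joint): Travel of the red key in m: 0 up, 0.006 right down; its spring takes 4 N at the bottom and brings it back up. It counts as pressed beyond 0.004 with every other key up.
- solvent: Bystander: small solvent bottle, 60 mm across, 120 mm high, origin under its centre.
- wrench: Bystander: steel wrench 150 mm long lying on the bench to the right of the yellow outline, seen from the robot; origin under its middle, along its x.

How it is judged:
On the way, in this order (a step that is already met when the one before it is completed fails the run):
1. the old wide jar stands on the blue mat and every medium jar in the tray, before the tray is moved to the outline (horizontal distance between large2 and mat below 0.04 m and height (world z) of large2 below 0.005 m and angle between each of large2, jar1, jar2, jar3, jar4's own z axis and vertical below 0.15 rad and x of jar1 in the frame of tray between -0.05 and 0.05 m and y of jar1 in the frame of tray between -0.065 and 0.065 m and z of jar1 in the frame of tray between 0 and 0.012 m and x of jar2 in the frame of tray between -0.05 and 0.05 m and y of jar2 in the frame of tray between -0.065 and 0.065 m and z of jar2 in the frame of tray between 0 and 0.012 m and x of jar3 in the frame of tray between -0.05 and 0.05 m and y of jar3 in the frame of tray between -0.065 and 0.065 m and z of jar3 in the frame of tray between 0 and 0.012 m and x of jar4 in the frame of tray between -0.05 and 0.05 m and y of jar4 in the frame of tray between -0.065 and 0.065 m and z of jar4 in the frame of tray between 0 and 0.012 m and horizontal distance between tray and dock above 0.06 m), for 0.2 s.
2. the loaded tray sits inside the yellow outline (horizontal distance between large2 and mat below 0.04 m and height (world z) of large2 below 0.005 m and angle between each of large2, jar1, jar2, jar3, jar4's own z axis and vertical below 0.15 rad and x of jar1 in the frame of tray between -0.05 and 0.05 m and y of jar1 in the frame of tray between -0.065 and 0.065 m and z of jar1 in the frame of tray between 0 and 0.012 m and x of jar2 in the frame of tray between -0.05 and 0.05 m and y of jar2 in the frame of tray between -0.065 and 0.065 m and z of jar2 in the frame of tray between 0 and 0.012 m and x of jar3 in the frame of tray between -0.05 and 0.05 m and y of jar3 in the frame of tray between -0.065 and 0.065 m and z of jar3 in the frame of tray between 0 and 0.012 m and x of jar4 in the frame of tray between -0.05 and 0.05 m and y of jar4 in the frame of tray between -0.065 and 0.065 m and z of jar4 in the frame of tray between 0 and 0.012 m and horizontal distance between tray and dock below 0.025 m and angle between the x axis of tray and the x axis of dock, either way round below 0.25 rad and height (world z) of tray below 0.006 m), for 0.2 s.
3. the blue key is pressed down, all other keys up (value of joint blue above 0.004 m and value of joint each of yellow, white, green, red below 0.002 m), for 0.05 s.
4. the yellow key is pressed down, all other keys up (value of joint yellow above 0.004 m and value of joint each of blue, white, green, red below 0.002 m), for 0.05 s.
5. the white key is pressed down, all other keys up (value of joint white above 0.004 m and value of joint each of blue, yellow, green, red below 0.002 m), for 0.05 s.
6. the green key is pressed down, all other keys up (value of joint green above 0.004 m and value of joint each of blue, yellow, white, red below 0.002 m), for 0.05 s.
At the end, for the whole second after the job is handed in: The old wide jar stands within 40 mm of the mat's centre; every medium jar stands in the tray (within 0.15 rad); the tray is flat, within 25 mm and 0.25 rad of the outline; keys up; all at rest; the other jars upright within 60 mm of where they began (all of step 2 and value of joint each of blue, yellow, white, green, red below 0.002 m and linear speed of tray below 0.01 m/s and linear speed of each of jar1, jar2, jar3, jar4, large2 below 0.02 m/s and distance of each of small1, small2, large1 from where it was at the start of the episode below 0.06 m and angle between each of small1, small2, large1's own z axis and vertical below 0.15 rad); the robot touches nothing.
It fails at once if the red stop key is pressed (value of joint red above 0.003 m).
It fails at once if a wrong-size jar is moved away (distance of any of small1, small2, large1 from where it was at the start of the episode above 0.06 m).
It fails at once if the bottle or wrench is disturbed (distance of any of solvent, wrench from where it was at the start of the episode above 0.04 m).
Of jar1, jar2, jar3, jar4 only 2 to 4 are there at a start; the rules pass over those that are not, and their reading is None.
At some moment in a run one of jar1, jar2, jar3, jar4 may be knocked a few centimetres aside while the robot is not near it.
It also fails if it takes over 208 s, if anything falls off the work surface, if the arm or the gripper's body presses on something with over 40 N, if the wrist force passes 120 N, or if a joint passes its speed limit or range.

ROBOT

A 7-joint arm with a two-finger parallel gripper is mounted at the origin on the work surface. World frame = base frame: x ahead of the robot, y to its left, z up, the work surface at z = 0. Lengths are in m, angles in rad, forces in N, time in s.
With the tool pointing down it reaches from about 0.4 to 0.85 m from the base axis. Payload 10.4 kg.
Tool frame: the origin (TCP) lies between the finger pads; the fingertips stand 19 mm ahead of it and the grasp point (between the pads) is the TCP (manip.tips_ahead is the distance from the TCP to the fingertips, in m); z points along the fingers, y is the line along which they close (so a half turn about z gives the same grasp; the last joint's range is limited). The gripper opens to 85 mm and grips with 20 to 120 N. Pads are 22 mm wide; open, the fingers measure 114 mm over their backs; the gripper's body (76 mm by 85 mm) begins 54 mm behind the grasp point. The pads swing forward as they close: fully open they stand 13 mm farther back than shut.
Start: joints at [-1.134, 0.332, -0.065, 1.46, 0.022, 1.35, -0.088], TCP at [0.277, 0.56, 0.25] pointing down, gripper open.
Joint ranges: [-2.6, 2.6], [-0.5, 2.12], [-1.47, 1.34], [0.16, 2.42], [-1.27, 4.41], [0.06, 2.06], [-2.6, 2.6]. Speed limits (rad/s): [2.22, 2.22, 2.79, 2.79, 3.14, 3.14, 3.14].

INTERFACE

Orientations are given as a unit quaternion [x, y, z, w].
In Python, from workcell import manip, viewer gives the robot as it stands.
- The arm moves only by the tool arm_command, never from a script. Its argument "series" is text: rows parted by semicolons, each of 5 numbers parted by spaces: the closure, from 0 (fully open) to 1 (shut), then the shift along the tool's x, y, z normalised to -1 to 1, where 1 is 0.4 m, then the turn about the tool's z normalised to -1 to 1, where 1 is 180 degrees. In form: jaw tx ty tz spin; .... A call has exactly 10 rows; each row shifts and turns the commanded pose from where the row before left it, along the tool's axes as they then stand; what a row does not reach is not made up. A row lasts 1/8 s, in which the tool goes at most 62.5 mm and 10.7 degrees, less where a joint would pass 70% of its speed; a pose out of reach is approached as far as the arm can. A call with a number of a shift or a turn outside -1 to 1 is refused whole. A call with a gripper value outside its range is refused whole. The fingers move at their own pace and stop on an object; "newtons" is the grip in N (left out, the last holds). Time passes only in rows, so rows that do not move let the fingers close, or fill a call up. It gives the time, the measured TCP pose, the force, the opening and the grip force at its end, in the units of the state.
- manip.get_obs(): the state, without advancing time (a new reading comes with each control period).
- viewer.camera(name): name is "scene" or "top" or "wrist"; returns a dict with "pixels" (480x640x3 uint8, red, green, blue), "intrinsics" (3x3 intrinsics, pixels), "D" ([k1, k2, p1, p2, k3] as OpenCV has them; the pictures are not rectified), "extrinsics" (4x4, takes a point from world to camera coordinates). Camera axes: x right, y up, looking along -z (the intrinsics and any distortion apply to the point x, -y, -z); pixel columns grow to the right and rows downward; lengths in m; the calibration is good to about 2 mm. A picture is of the moment at which its call begins. There is no depth.
- manip.hand_in(): hands the job in; it is judged then, once.
The state is a dict: "clock": time; "joint_pos": joint angles; "joint_velocities": joint speeds; "tau": joint torques, N m; "position": TCP position; "ee_rot": TCP orientation; "ft_force": force on the tool from outside, world axes, zero at the start; "torque": the same for the moment, N m; "grip_width": opening from 0.0 (shut) to 1.0 (fully open); "grasp_force": force on a finger pad.
Only numpy, scipy, OpenCV 4.12 (cv2) and the standard library are available. Lean on these libraries where they do the work, as an engineer would, in place of code of your own. Each camera call takes 0.05 s, during which the arm holds its last target. There are 200 camera calls.

## Working session

There is one attempt and no reset: what is moved stays moved. The work goes in short steps, Python scripts to look and compute and a tool call to move; the robot and the scene stay as the last step left them, time stands still between calls to the robot, and variables do not carry over. Pictures are saved under pics/ and viewed, at most 14 in all, crops included, and the job is handed in when it is done.

Besides the shell and the picture viewer there is one more tool, called as name(argument=value, ...) on one line, values as JSON. arm_command: Moves the arm, as the interface text tells. Scaled input: -1 to 1 covers 0.4 m each way for a shift and 180 degrees each way for a turn. Its arguments: {"type":"object","properties":{"series":{"type":"string"},"newtons":{"type":"number"}},"required":["series"]}

```bash
ls; mkdir -p pics; cat > h.py <<'E'
import numpy as np, cv2, sys
from workcell import manip, viewer
def cam(n, save=None):
    c=viewer.camera(n); 
    if save: cv2.imwrite('pics/'+save, cv2.cvtColor(c['pixels'],cv2.COLOR_RGB2BGR))
    return c
def ray(c,uv):
    K=np.array(c['intrinsics'],float);D=np.array(c['D'],float)
    p=cv2.undistortPoints(np.array(uv,float).reshape(-1,1,2),K,D).reshape(-1,2)
    E=np.array(c['extrinsics']);R=E[:3,:3];t=E[:3,3]
    d=np.c_[p[:,0],-p[:,1],-np.ones(len(p))]@R
    return -R.T@t, d
def onz(c,uv,z):
    o,d=ray(c,uv); return o+d*((z-o[2])/d[:,2])[:,None]
def proj(c,P):
    E=np.array(c['extrinsics']);P=np.atleast_2d(P)@E[:3,:3].T+E[:3,3]
    P=P*[1,-1,-1]
    return cv2.projectPoints(P,np.zeros(3),np.zeros(3),np.array(c['intrinsics'],float),np.array(c['D'],float))[0].reshape(-1,2)
E
python3 - <<'E'
from h import *
for n in('top','scene'):
    c=cam(n,n+'0.png'); print(n,c['intrinsics'],c['D'],np.round(c['extrinsics'],3), ray(c,[[320,240]])[0])
o=manip.get_obs();print(o, manip.tips_ahead)
E
```

```text
pics
top [[448.40024437   0.         321.23263582]
 [  0.         448.40024437 235.53399712]
 [  0.           0.           1.        ]] [-0.04748926  0.          0.          0.          0.        ] [[ 0.003 -1.     0.025 -0.074]
 [ 0.994  0.006  0.114 -0.615]
 [-0.114  0.024  0.993 -0.89 ]
 [ 0.     0.     0.     1.   ]] [ 0.51034869 -0.04927741  0.95519002]
scene [[524.49291356   0.         315.85504744]
 [  0.         524.49291356 237.86322135]
 [  0.           0.           1.        ]] [0.04090089 0.         0.         0.         0.        ] [[ 0.176  0.984 -0.007 -0.068]
 [-0.826  0.152  0.543  0.458]
 [ 0.536 -0.09   0.84  -1.538]
 [ 0.     0.     0.     1.   ]] [ 1.21381421 -0.14029993  1.0419904 ]
{'clock': 0.1, 'joint_pos': array([-1.1336015 ,  0.3328112 , -0.06467796,  1.46088449,  0.02159234,
        1.3498862 , -0.0885124 ]), 'joint_velocities': array([-0.00085403, -0.00229741,  0.00072693, -0.00232705,  0.00057472,
        0.00139982,  0.00102541]), 'tau': array([ 9.51261427e-04, -6.26740551e+01,  4.88081994e-02, -3.92430854e+01,
        1.63751008e-02,  6.99028111e-03,  4.28624602e-07]), 'position': array([0.27722265, 0.55979791, 0.24958087]), 'ee_rot': array([ 2.27884954e-01,  9.73687850e-01, -6.36161963e-04, -1.18739357e-04]), 'ft_force': array([-0.01947289,  0.50185655, -0.80958546]), 'torque': array([ 0.01572097,  0.00088848, -0.01772198]), 'grasp_force': 0.0, 'grip_width': 1.0027631628725193} 0.019
```

View pics/top0.png

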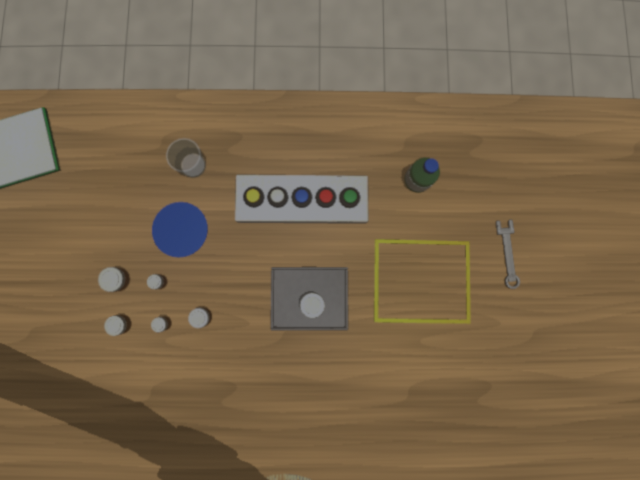

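View pics/scene0.png

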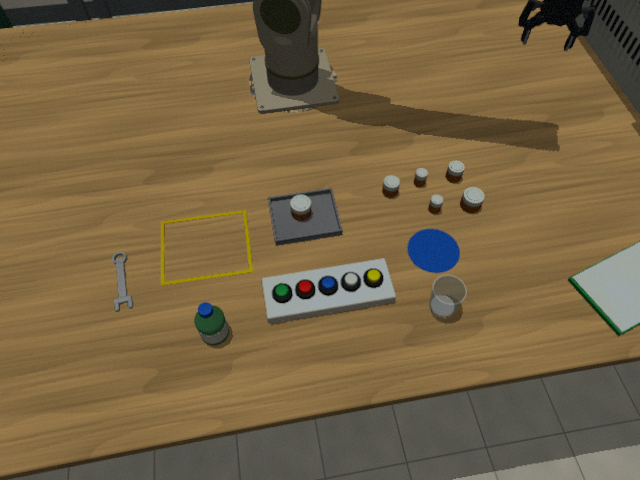

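The top view shows white caps at about (112,279), (155,282), (115,325), (159,324) and (198,318). The wide jar is in the tray at (312,305), the blue mat at (180,230), the outline at (422,281), and the keys run left to right yellow, white, blue, red, green at row ~197. The scene view agrees: five caps near (370–485, 170–210), and the same key order when seen from the other side.

```bash
cat > m.py <<'E'
from h import *
from itertools import product
def tri(c1,u1,c2,u2):
    o1,d1=ray(c1,[u1]);o2,d2=ray(c2,[u2]);d1=d1[0]/np.linalg.norm(d1[0]);d2=d2[0]/np.linalg.norm(d2[0])
    s=np.linalg.lstsq(np.c_[d1,-d2],o2-o1,rcond=None)[0]
    a=o1+d1*s[0];b=o2+d2*s[1];return (a+b)/2,np.linalg.norm(a-b)
def blobs(c,mask,amin,amax):
    cs=cv2.findContours(mask.astype(np.uint8),cv2.RETR_EXTERNAL,cv2.CHAIN_APPROX_NONE)[0]
    return [k for k in cs if amin<cv2.contourArea(k)<amax]
def caps(c):
    h=cv2.cvtColor(c['pixels'],cv2.COLOR_RGB2HSV);m=(h[...,2]>125)&(h[...,1]<45)
    return blobs(c,m,60,900)
def rect(c,mask,z=0.,amin=800):
    k=max(blobs(c,mask,amin,60000),key=cv2.contourArea)
    P=onz(c,k.reshape(-1,2),z)[:,:2].astype(np.float32)
    return cv2.minAreaRect(P)
E
cat > a.py <<'E'
from m import *
t=cam('top');s=cam('scene')
H={n:cv2.cvtColor(c['pixels'],cv2.COLOR_RGB2HSV) for n,c in(('t',t),('s',s))}
ks=caps(s);us=[np.array(cv2.fitEllipse(k)[0]) for k in ks]
for k in caps(t):
    (u,v),ax,_=cv2.fitEllipse(k)
    P=onz(t,[[u,v]],.042)[0]
    q=proj(s,P)[0]
    i=np.argmin([np.linalg.norm(q-x) for x in us])
    X,e=tri(t,(u,v),s,us[i])
    d=[2*cv2.minEnclosingCircle(onz(c,kk.reshape(-1,2)+0.,.042)[:,:2].astype(np.float32))[1] for c,kk in((t,k),(s,ks[i]))]
    A=[cv2.contourArea(onz(c,kk.reshape(-1,2)+0.,.042)[:,:2].astype(np.float32)) for c,kk in((t,k),(s,ks[i]))]
    print('cap px',round(u),round(v),'z42',P[:2].round(4),'tri',X.round(4),'gap',round(e,4),'scene d px',round(np.linalg.norm(q-us[i]),1),'diam',np.round(d,4),'eqd',np.round(np.sqrt(4*np.array(A)/np.pi),4))
for n,c in(('t',t),('s',s)):
    h=H[n];hu,sa,va=h[...,0],h[...,1],h[...,2]
    b=(hu>105)&(hu<130)&(sa>150)&(va>60)
    for k in blobs(c,b,30,9000):
        z=0 if cv2.contourArea(k)>800 else .04
        P=onz(c,k.reshape(-1,2)+0.,z)[:,:2].astype(np.float32);print(n,'blue',cv2.minEnclosingCircle(P),cv2.contourArea(P))
    y=(hu>22)&(hu<35)&(sa>170)&(va>90)
    print(n,'dock',rect(c,y))
    k=max(blobs(c,y,30,60000),key=cv2.contourArea)
    g=(sa<40)&(va>40)&(va<115)
    for k in blobs(c,g,1200,9000):
        print(n,'grey',k.reshape(-1,2).mean(0).round(),cv2.minAreaRect(onz(c,k.reshape(-1,2)+0.,.02)[:,:2].astype(np.float32)))
    w=(sa<45)&(va>115)
    for k in blobs(c,w,2500,9000):
        print(n,'white',k.reshape(-1,2).mean(0).round(),cv2.minAreaRect(onz(c,k.reshape(-1,2)+0.,.03)[:,:2].astype(np.float32)))
# keys
uk={'yellow':((253,196),(373,277)),'white':((277,196),(350,281)),'blue':((302,196),(328,285)),'red':((326,196),(305,288)),'green':((350,197),(282,292))}
for n,(a,b) in uk.items():
    r=[]
    for (c,h,u) in((t,H['t'],a),(s,H['s'],b)):
        x,y=u;W=c['pixels'][y-11:y+12,x-11:x+12];v=W.max(2)
        col=np.median(W[9:14,9:14].reshape(-1,3),0).astype(int)
        m=(np.abs(W.astype(int)-col).sum(2)<75).astype(np.uint8)
        N,L,S,C=cv2.connectedComponentsWithStats(m);l=L[11,11];r.append(C[l]+[x-11,y-11])
    X,e=tri(t,r[0],s,r[1]);print(n,X.round(4),round(e,4), onz(t,[r[0]],.038)[0].round(4))
E
python3 a.py
```

```text
cap px 158 325 z42 [0.4334 0.2561] tri [0.4334 0.256  0.0426] gap 0.0003 scene d px 0.2 diam [0.0281 0.0285] eqd [0.026  0.0263]
cap px 113 325 z42 [0.4309 0.3451] tri [0.4311 0.3447 0.0436] gap 0.0006 scene d px 0.4 diam [0.0383 0.0382] eqd [0.0359 0.0349]
cap px 197 318 z42 [0.447  0.1766] tri [0.447  0.1765 0.0423] gap 0.0 scene d px 0.1 diam [0.0382 0.0379] eqd [0.0358 0.0355]
cap px 312 305 z42 [ 0.4734 -0.0534] tri [ 0.4736 -0.0531  0.0464] gap 0.0005 scene d px 1.1 diam [0.0481 0.0491] eqd [0.046  0.0464]
cap px 153 281 z42 [0.5193 0.2684] tri [0.5193 0.2682 0.0426] gap 0.0001 scene d px 0.2 diam [0.0279 0.0283] eqd [0.0256 0.0256]
cap px 110 279 z42 [0.5236 0.3575] tri [0.5236 0.3574 0.0429] gap 0.0004 scene d px 0.3 diam [0.0482 0.048 ] eqd [0.0455 0.0455]
cap px 568 81 z42 [ 0.9616 -0.6156] tri [ 0.7571 -0.1908  0.5361] gap 0.235 scene d px 384.1 diam [0.0652 0.0491] eqd [0.0235 0.0464]
cap px 37 74 z42 [0.9623 0.5439] tri [1.02   0.3469 0.046 ] gap 0.3781 scene d px 196.0 diam [0.0518 0.0741] eqd [0.0277 0.0233]
cap px 54 75 z42 [0.96   0.5078] tri [ 1.0296  0.353  -0.0023] gap 0.3499 scene d px 180.5 diam [0.0584 0.0741] eqd [0.0215 0.0233]
cap px 636 72 z42 [ 0.9896 -0.7799] tri [ 0.7589 -0.204   0.5793] gap 0.281 scene d px 490.6 diam [0.0929 0.0491] eqd [0.0378 0.0464]
cap px 20 65 z42 [0.9848 0.5856] tri [1.0154 0.3315 0.1141] gap 0.3988 scene d px 214.0 diam [0.136  0.0741] eqd [0.0723 0.0233]
cap px 633 27 z42 [ 1.0998 -0.7854] tri [ 0.7838 -0.2021  0.595 ] gap 0.2619 scene d px 561.6 diam [0.1338 0.0491] eqd [0.0547 0.0464]
t blue ((0.6322364807128906, 0.23218059539794922), 0.05632295832037926) 0.009469821478587104Traceback (most recent call last):
  File "a.py", line 21, in <module>
    print(n,'dock',rect(c,y))
                   ~~~~^^^^^
  File "m.py", line 14, in rect
    k=max(blobs(c,mask,amin,60000),key=cv2.contourArea)
ValueError: max() iterable argument is empty
```

```bash
python3 - <<'E'
s=open('a.py').read()
s=s.replace("    print(n,'dock',rect(c,y))\n    k=max(blobs(c,y,30,60000),key=cv2.contourArea)\n","""    y=((hu>22)&(hu<35)&(sa>140)&(va>80)).astype(np.uint8);y[:205 if n=='s' else 230]=0
    if n=='s': y[:,258:]=0
    N,L,S,C=cv2.connectedComponentsWithStats(y);ii=[i for i in range(1,N) if S[i,4]>25];pp=np.argwhere(np.isin(L,ii))[:,::-1]
    print(n,'dock',cv2.minAreaRect(onz(c,pp+0.,0)[:,:2].astype(np.float32)))
""").replace("for k in caps(t):","for k in []:").replace("1200,9000","600,9000")
open('a.py','w').write(s)
E
python3 a.py
```

```text
t blue ((0.632159411907196, 0.23227810859680176), 0.056428950279951096) 0.0094471736410493
t dock ((0.5236047506332397, -0.2887306213378906), (0.20691463351249695, 0.17697542905807495), 88.9655990600586)
t grey [309. 298.] ((0.4866769313812256, -0.046221762895584106), (0.125388503074646, 0.15543687343597412), 0.11520319432020187)
t white [301. 198.] ((0.6962694525718689, -0.029723435640335083), (0.27668407559394836, 0.09769733995199203), 89.89888000488281)
t white [ 23. 147.] ((0.8063602447509766, 0.5730063915252686), (0.14348456263542175, 0.12125891447067261), 16.66603660583496)
s blue ((0.7062009572982788, -0.29350894689559937), 0.014592657797038555) 0.0005917124995891143
s blue ((0.6912575364112854, -0.02799270860850811), 0.014635293744504452) 0.0005717594989394226
s blue ((0.6308450102806091, 0.2325570285320282), 0.058932412415742874) 0.01039832640773275
s dock ((0.5228955149650574, -0.28704482316970825), (0.20528961718082428, 0.1784391701221466), 89.0210952758789)
s grey [307. 217.] ((0.49258628487586975, -0.04715780168771744), (0.13952846825122833, 0.15794387459754944), 0.19308289885520935)
s grey [621.  45.] ((0.05904000997543335, 0.942761242389679), (0.15303769707679749, 0.5169746279716492), 62.31543731689453)
s white [552. 470.] ((1.1312084197998047, 0.28740939497947693), (0.34411555528640747, 0.05304745212197304), 89.33413696289062)
s white [327. 288.] ((0.6974713802337646, -0.029376670718193054), (0.09873649477958679, 0.278237521648407), 0.1794477254152298)
s white [617. 284.] ((0.8056426644325256, 0.6073358058929443), (0.14293615520000458, 0.19203805923461914), 17.250333786010742)
yellow [0.696  0.0703 0.051 ] 0.0005 [0.6986 0.0717 0.038 ]
white [0.6963 0.0206 0.0506] 0.0009 [0.6988 0.0211 0.038 ]
blue [ 0.6961 -0.0295  0.0504] 0.0002 [ 0.6987 -0.0294  0.038 ]
red [ 0.6962 -0.0796  0.0504] 0.0004 [ 0.6988 -0.0802  0.038 ]
green [ 0.6963 -0.1297  0.0504] 0.0003 [ 0.6989 -0.131   0.038 ]
```

Measured positions:

| Item | Position (x, y) in m | Note |
|---|---|---|
| Medium jar A | (0.431, 0.345) | top at z 0.043 |
| Medium jar B | (0.447, 0.177) | top at z 0.042 |
| large2 | (0.4736, −0.053) | top at 0.0464, expected 0.047 |
| Tray | (0.488, −0.046) | yaw 0 |
| Mat | (0.632, 0.232) | |
| Outline | (0.523, −0.288) | yaw 0 |

The key tops are at z 0.0505. Only two medium jars are present. First I go to large2, closing along y.

arm_command(series="0.3 0 0 0 -0.049; 0.3 0 0 0 -0.049; 0.3 0 0 0 -0.049; 0.3 -0.0447 -0.1394 0 0; 0.3 -0.0447 -0.1394 0 0; 0.3 -0.0447 -0.1394 0 0; 0.3 -0.0447 -0.1394 0 0; 0.3 -0.0447 -0.1394 0 0; 0.3 -0.0447 -0.1394 0 0; 0.3 -0.0447 -0.1394 0 0", newtons=30)

```text
clock: 1.55
position: [0.4036, 0.1681, 0.2505]
ee_rot: [-0.001, 1.0, 0.0, 0.0]
ft_force: [0.6, -0.2, 0.4]
grip_width: 0.699
grasp_force: 0.0
```

arm_command(series="0.3 -0.0447 -0.1394 0 0; 0.3 -0.0447 -0.1394 0 0; 0.3 -0.0447 -0.1394 0 0; 0.3 -0.0447 -0.1394 0 0; 0.3 0 0 0.12 0; 0.3 0 0 0.12 0; 0.3 0 0 0.11 0; 0.3 0 0 0 0; 0.3 0 0 0 0; 0.3 0 0 0 0")

```text
clock: 2.8
position: [0.4765, -0.0527, 0.1122]
ee_rot: [-0.001, 1.0, 0.0, 0.002]
ft_force: [-0.6, 0.3, 0.1]
grip_width: 0.7
grasp_force: 0.0
```

arm_command(series="0.3 0.0075 0 0.06 0; 0.3 0 0 0.06 0; 0.3 0 0 0.06 0; 0.3 0 0 0.025 0; 0.3 0 0 0 0; 0.6 0 0 0 0; 0.6 0 0 0 0; 0.6 0 0 0 0; 0.6 0 0 0 0; 0.6 0 0 0 0")

```text
clock: 4.05
position: [0.4731, -0.0529, 0.0294]
ee_rot: [-0.001, 1.0, 0.0, 0.001]
ft_force: [-1.9, -0.0, 8.0]
grip_width: 0.578
grasp_force: 31.7
```

arm_command(series="0.6 0 0 -0.06 0; 0.6 0 0 -0.08 0; 0.6 0 0 -0.08 0; 0.6 -0.0663 0.1188 0 0; 0.6 -0.0663 0.1188 0 0; 0.6 -0.0663 0.1188 0 0; 0.6 -0.0663 0.1188 0 0; 0.6 -0.0663 0.1188 0 0; 0.6 -0.0663 0.1188 0 0; 0.6 0 0 0 0")

```text
clock: 5.3
position: [0.6307, 0.2381, 0.1157]
ee_rot: [-0.004, 1.0, 0.001, -0.0]
ft_force: [-0.6, -0.4, -2.8]
grip_width: 0.578
grasp_force: 31.7
```

arm_command(series="0.6 0 0 0.06 0; 0.6 0 0 0.06 0; 0.6 0 0 0.06 0; 0.6 0 0 0.02 0; 0.6 0 0 0 0; 0.6 0 0 0 0; 0.6 0 0 0 0; 0.6 0 0 0 0; 0.6 0 0 0 0; 0.6 0 0 0 0")

```text
clock: 6.55
position: [0.6308, 0.2326, 0.0363]
ee_rot: [-0.001, 1.0, 0.0, 0.0]
ft_force: [-0.5, 0.6, -1.6]
grip_width: 0.578
grasp_force: 31.7
```

arm_command(series="0.6 0 0 0.015 0; 0.6 0 0 0.014 0; 0.6 0 0 0 0; 0.6 0 0 0 0; 0.3 0 0 0 0; 0.3 0 0 0 0; 0.3 0 0 0 0; 0.3 0 0 -0.06 0; 0.3 0 0 -0.12 0; 0.3 0 0 -0.12 0")

```text
clock: 7.8
position: [0.6306, 0.2325, 0.1459]
ee_rot: [-0.001, 1.0, -0.0, -0.0]
ft_force: [0.3, 0.5, 0.1]
grip_width: 0.703
grasp_force: 0.0
```

arm_command(series="0.3 0 0 -0.1 0.0556; 0.3 0 0 -0.05 0.0556; 0.3 0 0 0 0.0556; 0.3 0 0 0 0.0556; 0.3 0 0 0 0.0556; 0.3 0 0 0 0.0556; 0.3 0 0 0 0.0556; 0.3 0 0 0 0.0556; 0.3 0 0 0 0.0552; 0.3 0 -0.12 0 0")

```text
clock: 9.05
position: [0.5837, 0.2317, 0.2036]
ee_rot: [0.708, 0.706, -0.001, 0.001]
ft_force: [-0.4, 0.3, 0.5]
grip_width: 0.698
grasp_force: 0.0
```

```bash
cat > see.py <<'E'
from m import *
import sys
def see(tag):
    t=cam('top',tag+'.png');s=cam('scene',tag+'s.png')
    for n,c in(('t',t),('s',s)):
        for k in caps(c):
            (u,v),ax,_=cv2.fitEllipse(k);P=onz(c,[[u,v]],.042)[0]
            d=2*cv2.minEnclosingCircle(onz(c,k.reshape(-1,2)+0.,.042)[:,:2].astype(np.float32))[1]
            if .3<P[0]<.75 and abs(P[1])<.5 and d<.06: print(n,P[:2].round(4),round(d,4))
    h=cv2.cvtColor(t['pixels'],cv2.COLOR_RGB2HSV);g=(h[...,1]<40)&(h[...,2]>40)&(h[...,2]<115)
    for k in blobs(t,g,600,9000):
        R=cv2.minAreaRect(onz(t,k.reshape(-1,2)+0.,.02)[:,:2].astype(np.float32))
        if R[0][0]<.62 : print('grey',np.round(R[0],4),np.round(R[1],3),round(R[2],2))
    o=manip.get_obs();print(o['clock'],o['position'].round(4),o['joint_pos'].round(2))
see(sys.argv[1])
E
python3 see.py p1
```

```text
t [0.4309 0.345 ] 0.0391
t [0.4478 0.1735] 0.0381
t [0.5219 0.36  ] 0.0489
t [0.6356 0.2185] 0.0392
s [0.6344 0.2205] 0.0449
s [0.5229 0.3579] 0.048
s [0.4472 0.1741] 0.0389
grey [ 0.4867 -0.0462] [0.125 0.155] 0.12
9.15 [0.579  0.2327 0.2035] [-0.96  0.41  0.66  1.55 -0.26  1.27 -0.26]
```

arm_command(series="0.3 -0.0475 -0.1110 0 0; 0.3 -0.0475 -0.1110 0 0; 0.3 -0.0475 -0.1110 0 0; 0.3 0 0 0.1 0; 0.3 0 0 0.1 0; 0.3 0 0 0.03 0; 0.3 0 0 0 0; 0.3 0 0 0 0; 0.3 0 0 0 0; 0.3 0 0 0 0")

```text
clock: 10.4
position: [0.45, 0.1754, 0.1133]
ee_rot: [0.706, 0.708, 0.001, -0.0]
ft_force: [-0.6, -0.4, 0.2]
grip_width: 0.699
grasp_force: 0.0
```

```bash
python3 - <<'E'
from h import *
c=cam('wrist','w1.png')
print(np.round(c['extrinsics'],3).tolist())
for P in([.4475,.1755,.042],[.4475,.1755,0],[.433,.256,.042]): print(proj(c,P))
E
```

```text
[[1.0, 0.003, 0.0, -0.45], [-0.003, 0.945, -0.326, -0.167], [-0.001, 0.326, 0.945, -0.307], [0.0, 0.0, 0.0, 1.0]]
[[318.98800195 280.87773245]]
[[319.48788921 255.98380773]]
[[289.45287132 129.74604627]]
```

View pics/w1.png

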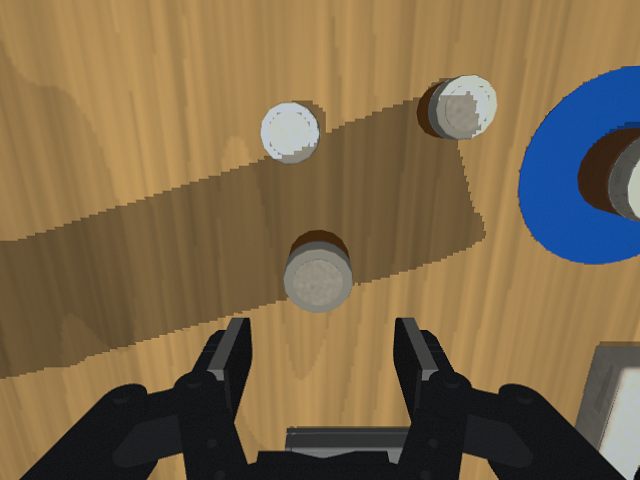

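The wrist view shows the jar cap at (318,277), within 4 px of the prediction, and large2 standing on the mat at right. I descend and grip.

arm_command(series="0.3 0.002 -0.006 0.06 0; 0.3 0 0 0.06 0; 0.3 0 0 0.06 0; 0.3 0 0 0.038 0; 0.3 0 0 0 0; 0.7 0 0 0 0; 0.7 0 0 0 0; 0.7 0 0 0 0; 0.7 0 0 0 0; 0.7 0 0 0 0")

```text
clock: 11.7
position: [0.448, 0.1763, 0.0264]
ee_rot: [0.706, 0.708, 0.001, -0.0]
ft_force: [-0.2, -0.9, 6.7]
grip_width: 0.456
grasp_force: 30.6
```

arm_command(series="0.7 0 0 -0.07 0; 0.7 0 0 -0.07 0; 0.7 0 0 -0.07 0; 0.7 -0.1276 0.02 0 0; 0.7 -0.1276 0.02 0 0; 0.7 -0.1276 0.02 0 0; 0.7 -0.1276 0.02 0 0; 0.7 -0.1276 0.02 0 0; 0.7 0 0 0 0; 0.7 0 0 0 0")

```text
clock: 12.95
position: [0.4878, -0.0788, 0.1095]
ee_rot: [0.707, 0.708, 0.0, -0.0]
ft_force: [-1.5, 0.1, -1.3]
grip_width: 0.463
grasp_force: 30.5
```

arm_command(series="0.7 0 0 0.06 0; 0.7 0 0 0.06 0; 0.7 0 0 0.04 0; 0.7 0 0 0 0; 0.7 0 0 0 0; 0.7 0 0 0 0; 0.7 0 0 0 0; 0.7 0 0 0 0; 0.7 0 0 0 0; 0.7 0 0 0 0")

```text
clock: 14.2
position: [0.4878, -0.0791, 0.0455]
ee_rot: [0.706, 0.708, 0.0, -0.0]
ft_force: [-0.5, -0.8, -0.6]
grip_width: 0.46
grasp_force: 30.5
```

arm_command(series="0.7 0 0 0.02 0; 0.7 0 0 0.016 0; 0.7 0 0 0 0; 0.7 0 0 0 0; 0.36 0 0 0 0; 0.36 0 0 0 0; 0.36 0 0 0 0; 0.36 0 0 -0.06 0; 0.36 0 0 -0.12 0; 0.36 0 0 -0.12 0")

```text
clock: 15.45
position: [0.4875, -0.0793, 0.1523]
ee_rot: [0.707, 0.708, -0.0, -0.0]
ft_force: [0.9, 1.3, 0.8]
grip_width: 0.643
grasp_force: 0.0
```

```bash
python3 see.py p2
```

```text
t [0.4333 0.256 ] 0.028
t [0.4309 0.3451] 0.0383
t [0.5194 0.268 ] 0.028
t [0.5235 0.3574] 0.0488
t [0.6317 0.2333] 0.0489
s [0.6315 0.2337] 0.049
s [0.5191 0.2682] 0.0288
s [0.523  0.3581] 0.0481
s [0.4328 0.2562] 0.028
s [0.43   0.3458] 0.0373
grey [0.4875 0.0066] [0.05  0.124] 88.72
15.55 [ 0.4903 -0.0796  0.1554] [-0.77  0.16  0.92  1.96 -0.14  1.09  0.21]
```

arm_command(series="0.3 0.1327 -0.0178 0 0; 0.3 0.1327 -0.0178 0 0; 0.3 0.1327 -0.0178 0 0; 0.3 0.1327 -0.0178 0 0; 0.3 0.1327 -0.0178 0 0; 0.3 0.1327 -0.0178 0 0; 0.3 0.1327 -0.0178 0 0; 0.3 0.1327 -0.0178 0 0; 0.3 0 0 0.1 0; 0.3 0 0 0 0")

```text
clock: 16.8
position: [0.4284, 0.3441, 0.1085]
ee_rot: [0.706, 0.708, -0.003, 0.0]
ft_force: [0.4, -0.4, 0.5]
grip_width: 0.699
grasp_force: 0.0
```

arm_command(series="0.3 0 0 0 0; 0.3 0 0 0 0; 0.3 0 0 0 0; 0.3 0 0 0 0; 0.3 0 0 0 0; 0.3 0 0 0 0; 0.3 0 0 0 0; 0.3 0 0 0 0; 0.3 0 0 0 0; 0.3 0 0 0 0")

```text
clock: 18.05
position: [0.43, 0.3454, 0.1111]
ee_rot: [0.706, 0.708, 0.0, -0.0]
ft_force: [0.2, 0.3, -0.7]
grip_width: 0.7
grasp_force: 0.0
```

```bash
python3 - <<'E'
from m import *
c=cam('wrist','w2.png')
print(proj(c,[.431,.345,.042]), proj(c,[.4333,.256,.042]),manip.get_obs()['position'])
for k in caps(c):
    e=cv2.fitEllipse(k);print(e,onz(c,[e[0]],.042))
E
python3 see.py p3
```

```text
[[325.38920468 283.15743679]] [[328.24843455 412.52216876]] [0.4300575  0.34540969 0.11112538]
((477.45904541015625, 384.7174987792969), (7.199395179748535, 19.776611328125), 117.39300537109375) [[0.52464385 0.27756919 0.042     ]]
t [0.4334 0.2561] 0.0281
t [ 0.4871 -0.0795] 0.0382
t [0.5194 0.268 ] 0.028
t [0.5298 0.3513] 0.0467
t [0.6317 0.2333] 0.0485
s [0.6314 0.2337] 0.0488
s [ 0.4832 -0.0787] 0.0393
s [0.5191 0.2682] 0.0288
s [0.5284 0.3523] 0.0478
s [0.4329 0.2564] 0.0285
grey [ 0.4867 -0.0462] [0.125 0.155] 0.1
18.2 [0.43   0.3454 0.1111] [-1.27  0.33  0.6   1.85 -0.21  1.03 -0.58]
```

View pics/w2.png

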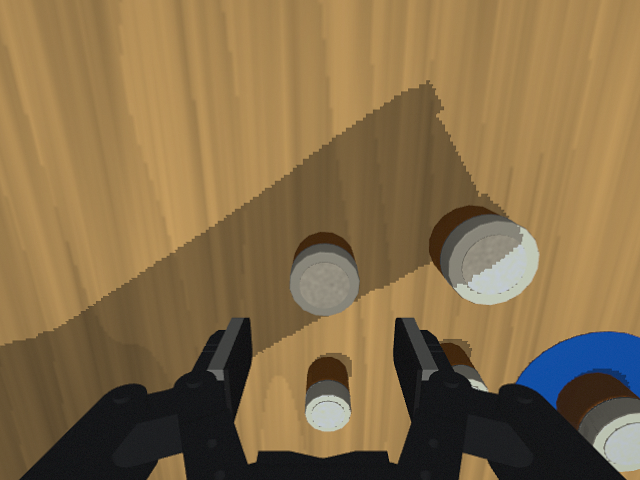

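The cap is at (325,282), as predicted, and large1 at (490,262) is well clear of the fingers. I descend and grip.

arm_command(series="0.3 0 0.002 0.06 0; 0.3 0 0 0.06 0; 0.3 0 0 0.06 0; 0.3 0 0 0.033 0; 0.3 0 0 0 0; 0.7 0 0 0 0; 0.7 0 0 0 0; 0.7 0 0 0 0; 0.7 0 0 0 0; 0.7 0 0 0 0")

```text
clock: 19.45
position: [0.4314, 0.3459, 0.0269]
ee_rot: [0.706, 0.708, 0.001, -0.0]
ft_force: [-0.9, -0.9, 6.3]
grip_width: 0.462
grasp_force: 30.7
```

arm_command(series="0.7 0 0 -0.08 0; 0.7 0 0 -0.1 0; 0.7 0 0 -0.04 0; 0.7 -0.1282 0.02 0 0; 0.7 -0.1282 0.02 0 0; 0.7 -0.1282 0.02 0 0; 0.7 -0.1282 0.02 0 0; 0.7 -0.1282 0.02 0 0; 0.7 -0.1282 0.02 0 0; 0.7 -0.1282 0.02 0 0")

```text
clock: 20.7
position: [0.4873, -0.0148, 0.1136]
ee_rot: [0.706, 0.708, 0.0, -0.0]
ft_force: [2.1, 0.1, -0.7]
grip_width: 0.46
grasp_force: 30.5
```

arm_command(series="0.7 0 0 0 0; 0.7 0 0 0 0; 0.7 0 0 0.06 0; 0.7 0 0 0.06 0; 0.7 0 0 0.04 0; 0.7 0 0 0 0; 0.7 0 0 0 0; 0.7 0 0 0 0; 0.7 0 0 0 0; 0.7 0 0 0 0")

```text
clock: 21.95
position: [0.4877, -0.0133, 0.0501]
ee_rot: [0.706, 0.708, 0.0, 0.0]
ft_force: [1.0, 0.1, -1.4]
grip_width: 0.458
grasp_force: 30.6
```

```bash
python3 see.py p4
```

```text
t [0.4333 0.256 ] 0.028
t [ 0.486  -0.0861] 0.0364
t [0.5194 0.2682] 0.0281
t [0.5236 0.3573] 0.0487
t [0.6317 0.2333] 0.0485
s [0.6316 0.2338] 0.0492
s [ 0.4832 -0.0788] 0.0393
s [0.5191 0.2684] 0.0284
s [0.5228 0.358 ] 0.0482
s [0.4328 0.2563] 0.0285
grey [ 0.4867 -0.0741] [0.125 0.1  ] 0.24
22.05 [ 0.4876 -0.0134  0.05  ] [-0.76  0.32  0.79  2.06 -0.3   0.87  0.2 ]
```

arm_command(series="0.7 0 0 0.025 0; 0.7 0 0 0.0215 0; 0.7 0 0 0 0; 0.7 0 0 0 0; 0.36 0 0 0 0; 0.36 0 0 0 0; 0.36 0 0 0 0; 0.36 0 0 -0.06 0; 0.36 0 0 -0.12 0; 0.36 0 0 -0.1 0")

```text
clock: 23.3
position: [0.4876, -0.0136, 0.1448]
ee_rot: [0.707, 0.708, 0.0, 0.0]
ft_force: [0.6, 0.2, 1.0]
grip_width: 0.639
grasp_force: 0.0
```

arm_command(series="0.36 0.11 0 0 0; 0.36 0.1 0 0 0; 0.36 0.02 0 0 0; 0.36 0 0 0 0; 0.36 0 0 0 0; 0.36 0 0 0 0; 0.36 0 0 0 0; 0.36 0 0 0 0; 0.36 0 0 0 0; 0.36 0 0 0 0")

```text
clock: 24.55
position: [0.4873, 0.0786, 0.1433]
ee_rot: [0.706, 0.708, 0.0, -0.0]
ft_force: [0.0, -0.4, 0.1]
grip_width: 0.64
grasp_force: 0.0
```

```bash
python3 see.py p5; python3 -c "
from h import *; cam('wrist','w3.png')"
```

```text
t [ 0.4869 -0.0794] 0.0387
t [ 0.4866 -0.0142] 0.0388
t [0.5236 0.3573] 0.0489
t [0.6316 0.2333] 0.0484
s [0.6314 0.2337] 0.0487
s [ 0.4832 -0.0787] 0.0393
s [ 0.4829 -0.0129] 0.0394
s [0.5191 0.2682] 0.0288
s [0.5228 0.358 ] 0.0482
s [0.4329 0.2565] 0.0285
grey [ 0.4867 -0.0462] [0.125 0.155] 0.1
24.65 [0.4874 0.0786 0.1433] [-0.99  0.16  0.8   1.97 -0.13  1.07 -0.13]
```

View pics/p5.png

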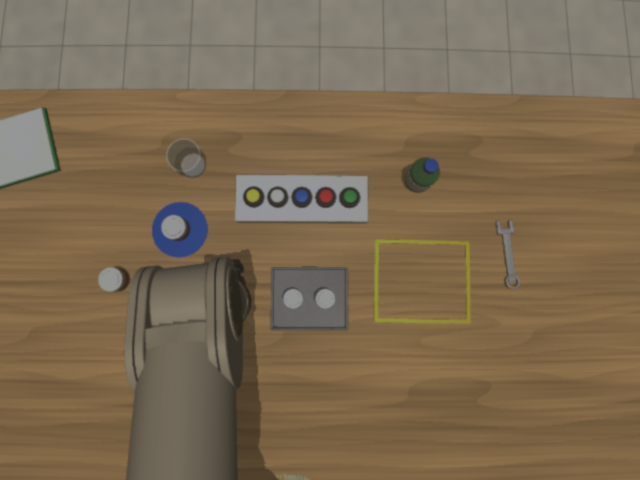

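View pics/p5s.png

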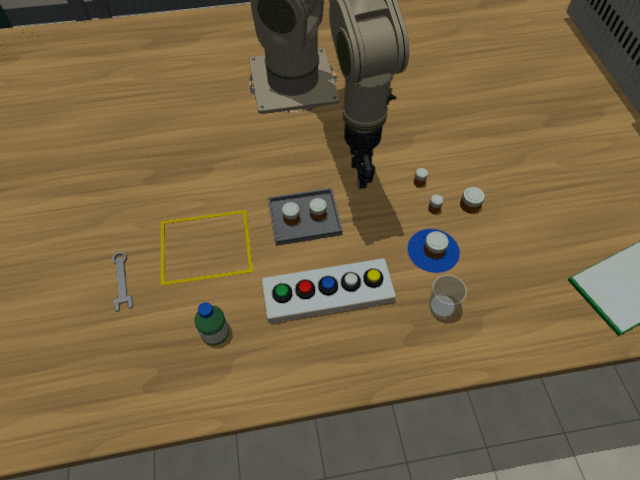

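Both jars stand in the tray, with caps at (293,298) and (325,298) in the top view, and large2 is on the mat at (174,228). The open fingers are already aligned along x, so I lower them beside the tray's +y wall to push.

arm_command(series="0.3 0 0 0.1 0; 0.3 0 0 0.1 0; 0.3 0 0 0.06 0; 0.3 0 0 0.036 0; 0.3 0 0 0 0; 0.3 0 0 0 0; 0.3 -0.015 0 0 0; 0.3 -0.02 0 0 0; 0.3 -0.02 0 0 0; 0.3 0 0 0 0")

```text
clock: 25.95
position: [0.4874, 0.0556, 0.025]
ee_rot: [0.707, 0.707, 0.0, 0.0]
ft_force: [0.4, -0.1, -0.1]
grip_width: 0.7
grasp_force: 0.0
```

arm_command(series="0.3 -0.015 0 0 0; 0.3 -0.02 0.001 0 0; 0.3 -0.03 0.0042 0 0; 0.3 -0.03 0.0042 0 0; 0.3 -0.03 0.0042 0 0; 0.3 -0.03 0.0042 0 0; 0.3 -0.03 0.0042 0 0; 0.3 -0.03 0.0042 0 0; 0.3 -0.025 0.0036 0 0; 0.3 -0.015 0.002 0 0")

```text
clock: 27.2
position: [0.5004, -0.0461, 0.0249]
ee_rot: [0.707, 0.708, -0.0, -0.0]
ft_force: [-1.7, 3.5, 0.6]
grip_width: 0.701
grasp_force: 1.9
```

```bash
python3 see.py p6
```

```text
t [0.4334 0.256 ] 0.028
t [ 0.4994 -0.1684] 0.0384
t [0.5194 0.268 ] 0.028
t [0.5235 0.3573] 0.0488
t [0.6317 0.2333] 0.0489
s [0.6314 0.2337] 0.0487
s [ 0.4959 -0.1684] 0.0393
s [ 0.4956 -0.1029] 0.0387
s [0.5191 0.2682] 0.0284
s [0.523 0.358] 0.0481
s [0.4328 0.2563] 0.0277
grey [ 0.4991 -0.1438] [0.126 0.14 ] 0.25
27.3 [ 0.5004 -0.0465  0.0249] [-0.64  0.41  0.74  2.03 -0.37  0.84  0.31]
```

arm_command(series="0.3 -0.015 0.002 0 0; 0.3 -0.025 0.004 0 0; 0.3 -0.03 0.005 0 0; 0.3 -0.03 0.005 0 0; 0.3 -0.03 0.005 0 0; 0.3 -0.03 0.005 0 0; 0.3 -0.03 0.005 0 0; 0.3 -0.03 0.005 0 0; 0.3 -0.03 0.005 0 0; 0.3 -0.025 0.004 0 0")

```text
clock: 28.55
position: [0.5186, -0.1562, 0.0249]
ee_rot: [0.706, 0.708, -0.0, -0.0]
ft_force: [-1.5, 4.9, 1.9]
grip_width: 0.701
grasp_force: 2.0
```

arm_command(series="0.3 -0.025 0.004 0 0; 0.3 -0.025 0.004 0 0; 0.3 -0.025 0.004 0 0; 0.3 -0.02 0.003 0 0; 0.3 -0.013 0.002 0 0; 0.3 0 0 0 0; 0.3 0 0 0 0; 0.3 0.05 0 0 0; 0.3 0.05 0 -0.05 0; 0.3 0.05 0 -0.12 0")

```text
clock: 29.8
position: [0.5241, -0.1377, 0.0922]
ee_rot: [0.706, 0.708, -0.001, -0.001]
ft_force: [1.2, 0.2, 1.1]
grip_width: 0.701
grasp_force: 0.0
```

```bash
python3 see.py p7
```

```text
t [0.4336 0.2559] 0.0289
t [0.5193 0.2677] 0.0282
t [ 0.5247 -0.3226] 0.0382
t [0.5234 0.3572] 0.0489
t [0.6315 0.2333] 0.0489
s [0.6315 0.2337] 0.0492
s [ 0.5213 -0.322 ] 0.0387
s [ 0.5207 -0.2571] 0.0397
s [0.5191 0.2682] 0.0288
s [0.5229 0.358 ] 0.0481
s [0.4329 0.2565] 0.0285
grey [ 0.5245 -0.328 ] [0.079 0.124] 89.87
29.9 [ 0.528  -0.137   0.0968] [-0.5   0.38  0.81  1.88 -0.32  1.01  0.45]
```

Judging by the jars, the tray is at (0.5245, −0.289), about 1 mm from the outline's centre and square to it. Next are the keys, with the fingers shut.

arm_command(series="1 0 0 -0.06 0; 1 0 0 -0.04 0; 1 0.067 0.105 0 0; 1 0.067 0.105 0 0; 1 0.067 0.105 0 0; 1 0.067 0.105 0 0; 1 0 0 0 0; 1 0 0 0 0; 1 0 0 0 0; 1 0 0 0 0")

```text
clock: 31.15
position: [0.6927, -0.0317, 0.1333]
ee_rot: [0.707, 0.707, 0.0, 0.0]
ft_force: [0.1, 0.2, -0.4]
grip_width: -0.001
grasp_force: 0.0
```

```bash
python3 - <<'E'
from m import *
c=cam('wrist','w4.png');o=manip.get_obs();p=o['position'];print(p,o['ft_force'],o['grip_width'])
print('tip',proj(c,p-[0,0,.019]))
for n,y in(('yellow',.0703),('white',.0206),('blue',-.0295),('red',-.0796)): print(n,proj(c,[.6962,y,.0504]))
E
python3 see.py p8
```

```text
[ 0.69281768 -0.03146044  0.1332769 ] [-0.42844273 -0.899173   -0.1119037 ] 0.0008732476570299045
tip [[324.20357451 328.6290835 ]]
yellow [[331.03677973  84.29261584]]
white [[330.17001091 184.13793348]]
blue [[329.43592469 269.69249865]]
red [[328.80910475 343.49458838]]
t [0.4333 0.256 ] 0.028
t [0.5194 0.2681] 0.0281
t [ 0.5246 -0.3228] 0.0377
t [ 0.5244 -0.2577] 0.0381
t [0.5235 0.3575] 0.0481
t [0.6317 0.2332] 0.0485
s [0.6314 0.2338] 0.049
s [ 0.5213 -0.3221] 0.0387
s [ 0.5206 -0.2571] 0.0395
s [0.5191 0.2684] 0.0284
s [0.5229 0.3582] 0.0485
s [0.4329 0.2563] 0.0284
grey [ 0.5243 -0.2886] [0.159 0.127] 89.95
31.3 [ 0.693  -0.0312  0.1332] [-0.5   0.66  0.72  1.43 -0.44  1.23  0.27]
```

View pics/w4.png

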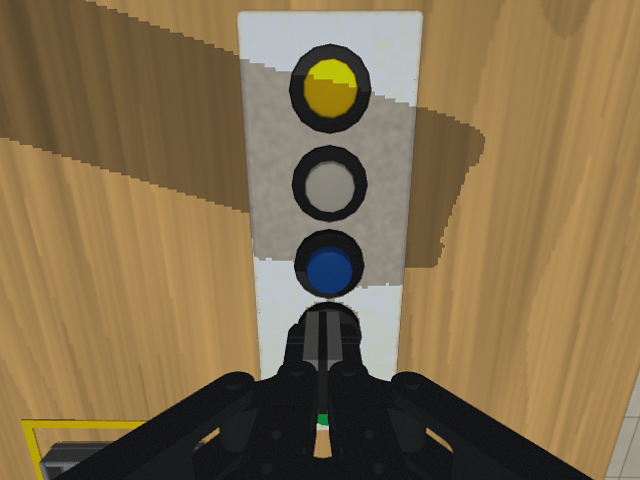

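The keys' predicted pixels match the picture: yellow (331,84), white (330,184), blue (329,270). I centre on blue and press.

arm_command(series="1 0.005 0.0085 0.08 0; 1 0 0 0.05 0; 1 0 0 0.017 0; 1 0 0 0 0; 1 0 0 0.01 0; 1 0 0 0.008 0; 1 0 0 0.007 0; 1 0 0 0 0; 1 0 0 0 0; 1 0 0 0 0")

```text
clock: 32.55
position: [0.6972, -0.0292, 0.0652]
ee_rot: [0.706, 0.708, 0.001, 0.001]
ft_force: [0.4, 0.0, 7.3]
grip_width: -0.001
grasp_force: 3.5
```

arm_command(series="1 0 0 0.004 0; 1 0 0 0 0; 1 0 0 0 0; 1 0 0 0 0; 1 0 0 0 0; 1 0 0 0 0; 1 0 0 0 0; 1 0 0 0 0; 1 0 0 0 0; 1 0 0 0 0")

```text
clock: 33.8
position: [0.6973, -0.0292, 0.065]
ee_rot: [0.706, 0.708, 0.001, 0.001]
ft_force: [-6.4, 0.1, 17.4]
grip_width: 0.0
grasp_force: 9.0
```

```bash
python3 - <<'E'
from m import *
c=cam('wrist');s=cam('scene');print(manip.get_obs()['position'],manip.get_obs()['ft_force'])
a=c['pixels'][150:480,200:440];b=cv2.resize(s['pixels'][235:335,250:410],None,fx=3,fy=3)
a=np.vstack([a]);H=max(a.shape[0],b.shape[0]);p=lambda x:np.pad(x,((0,H-x.shape[0]),(0,0),(0,0)))
cv2.imwrite('pics/w5.png',cv2.cvtColor(np.hstack([p(a),p(b)]),cv2.COLOR_RGB2BGR))
E
```

```text
[ 0.6973055  -0.02925775  0.06496997] [-5.95711023  0.38698526 17.13065681]
```

View pics/w5.png

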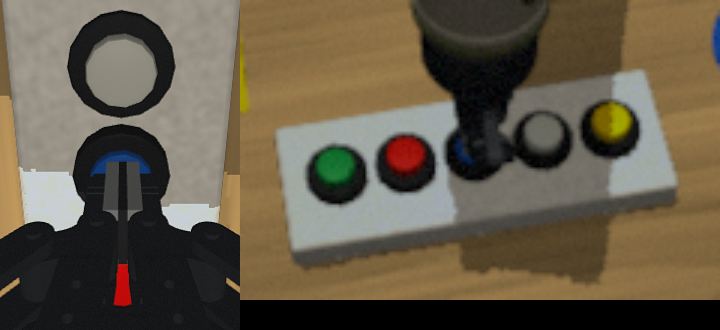

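Force rose 10 N over 0.2 mm, so this is a hard stop; the view shows the fingertip inside the ring with the blue cap sunk. I'll back off 3 mm and check that the spring force agrees with full travel.

arm_command(series="1 0 0 -0.012 0; 1 0 0 0 0; 1 0 0 0 0; 1 0 0 0 0; 1 0 0 0 0; 1 0 0 0 0; 1 0 0 0 0; 1 0 0 0 0; 1 0 0 0 0; 1 0 0 0 0")

```text
clock: 35.15
position: [0.6965, -0.029, 0.0673]
ee_rot: [0.706, 0.708, 0.0, -0.0]
ft_force: [2.5, -0.3, 2.6]
grip_width: 0.003
grasp_force: 1.4
```

```bash
cat > f.py <<'E'
from h import *
F=[]
for i in range(8): cam('scene');F.append(manip.get_obs()['ft_force'])
print(np.mean(F,0).round(2),np.std(F,0).round(2),manip.get_obs()['position'])
E
python3 f.py
```

```text
[ 2.09 -0.4   3.04] [0.52 0.5  0.36] [ 0.69647119 -0.02895494  0.06727414]
```

arm_command(series="1 0 0 -0.005 0; 1 0 0 0 0; 1 0 0 0 0; 1 0 0 0 0; 1 0 0 0 0; 1 0 0 0 0; 1 0 0 0 0; 1 0 0 0 0; 1 0 0 0 0; 1 0 0 0 0")

```text
clock: 36.8
position: [0.6963, -0.029, 0.0692]
ee_rot: [0.706, 0.708, -0.0, -0.0]
ft_force: [-1.7, 1.0, 3.0]
grip_width: 0.001
grasp_force: 1.0
```

```bash
python3 f.py
```

```text
[-1.87  0.74  2.05] [0.47 0.35 0.5 ] [ 0.69643945 -0.02900778  0.06923987]
```

Spring force is 3.0 N at 2.3 mm and 2.05 N at 4.2 mm above the stop, about 4 N at the stop itself, so blue went right down. Next is yellow.

arm_command(series="1 0 0 -0.06 0; 1 0.125 0 0 0; 1 0.124 0 0 0; 1 0 0 0 0; 1 0 0 0 0; 1 0 0 0.045 0; 1 0 0 0.015 0; 1 0 0 0.014 0; 1 0 0 0 0; 1 0 0 0 0")

```text
clock: 38.45
position: [0.6959, 0.0692, 0.065]
ee_rot: [0.707, 0.707, -0.0, -0.0]
ft_force: [-9.7, -2.1, 15.4]
grip_width: -0.001
grasp_force: 8.0
```

arm_command(series="1 0 0 0 0; 1 0 0 0 0; 1 0 0 -0.074 0; 1 0 0 0 0; 1 -0.124 0 0 0; 1 0 0 0 0; 1 0 0 0 0; 1 0 0 0 0; 1 0 0 0 0; 1 0 0 0 0")

```text
clock: 39.7
position: [0.6964, 0.0216, 0.0932]
ee_rot: [0.706, 0.708, 0.0, -0.0]
ft_force: [0.3, 0.0, 0.1]
grip_width: 0.003
grasp_force: 0.0
```

arm_command(series="1 0 0 0.045 0; 1 0 0 0.015 0; 1 0 0 0.013 0; 1 0 0 0 0; 1 0 0 0 0; 1 0 0 0 0; 1 0 0 0 0; 1 0 0 0 0; 1 0 0 0 0; 1 0 0 0 0")

```text
clock: 40.95
position: [0.6959, 0.0212, 0.0651]
ee_rot: [0.706, 0.708, -0.0, -0.001]
ft_force: [-8.2, 1.9, 12.9]
grip_width: 0.002
grasp_force: 6.6
```

arm_command(series="1 0 0 -0.073 0; 1 0 0 -0.03 0; 1 0 0 0 0; 1 -0.126 0 0 0; 1 -0.126 0 0 0; 1 -0.126 0 0 0; 1 0 0 0 0; 1 0 0 0 0; 1 0 0 0 0; 1 0 0 0 0")

```text
clock: 42.2
position: [0.6969, -0.1287, 0.105]
ee_rot: [0.706, 0.708, 0.0, -0.0]
ft_force: [0.5, 0.2, -0.1]
grip_width: -0.001
grasp_force: 0.0
```

arm_command(series="1 0 0 0.075 0; 1 0 0 0.015 0; 1 0 0 0.013 0; 1 0 0 0 0; 1 0 0 0 0; 1 0 0 0 0; 1 0 0 0 0; 1 0 0 0 0; 1 0 0 0 0; 1 0 0 0 0")

```text
clock: 43.45
position: [0.6972, -0.1299, 0.0652]
ee_rot: [0.706, 0.708, 0.001, 0.0]
ft_force: [-2.7, 2.9, 6.6]
grip_width: 0.001
grasp_force: 3.3
```

arm_command(series="1 0 0 -0.1 0; 1 0 0 -0.12 0; 1 0 0 -0.12 0; 1 0.12 0 0 0; 1 0.12 0 0 0; 1 0 0 0 0; 1 0 0 0 0; 1 0 0 0 0; 1 0 0 0 0; 1 0 0 0 0")

```text
clock: 44.7
position: [0.6965, -0.0349, 0.2001]
ee_rot: [0.707, 0.708, -0.0, 0.0]
ft_force: [0.5, 0.6, 0.8]
grip_width: 0.001
grasp_force: 0.0
```

```bash
python3 see.py p9
```

```text
t [0.4336 0.2572] 0.0281
t [0.5194 0.2682] 0.028
t [ 0.5246 -0.3227] 0.0377
t [ 0.5244 -0.2578] 0.0379
t [0.5236 0.3575] 0.0487
t [0.6317 0.2333] 0.0485
s [0.6315 0.2337] 0.0494
s [ 0.5214 -0.322 ] 0.0387
s [ 0.5207 -0.2571] 0.0398
s [0.5192 0.2679] 0.0284
s [0.523  0.3581] 0.0481
s [0.4329 0.2563] 0.0284
grey [ 0.5243 -0.2882] [0.158 0.127] 89.95
44.8 [ 0.6965 -0.0345  0.2001] [-0.5   0.61  0.75  1.34 -0.41  1.34  0.25]
```

View pics/p9s.png

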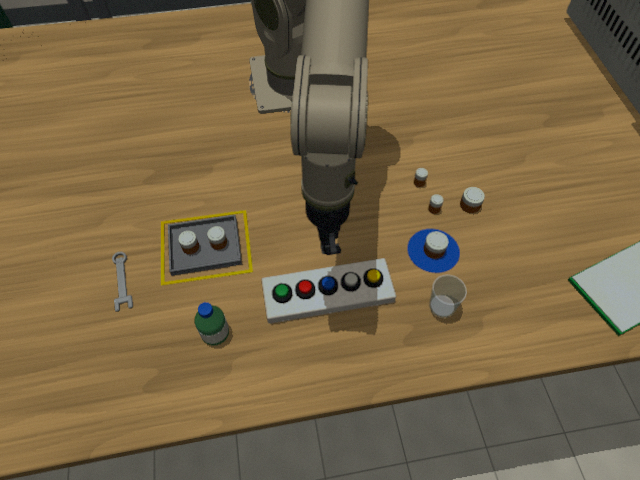

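The picture shows the tray with both jars inside the outline at (205,243), the wide jar on the mat at (436,243), the bottle and wrench untouched, the keys up and the arm clear.

```bash
python3 -c "
from workcell import manip; print(manip.hand_in())"
```

```text
the job is handed in; nothing more can be done
None
```

I handed the job in at about 45 s on the robot's clock; the hand-in gave no verdict. The wide jar stands on the mat, both medium jars stand in the tray inside the outline, and blue, yellow, white and green were pressed to their stops in that order, with the red key and bystanders untouched.

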